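# Lock the cordless driver into its bit-change collar

### The arm

A 6-joint arm with a two-finger parallel gripper is mounted at the origin on a cart in front of the work surface, level with it; the furniture and walls round the work are solid. World frame = base frame: x ahead of the robot, y to its left, z up, the work surface at z = 0. Lengths are in mm, angles in rad, forces in N, time in s.
With the tool pointing down it reaches from about 300 to 825 mm from the base axis. Payload 5.4 kg.
Tool frame: the origin (TCP) lies at the very end of the fingers, on their centre line; the grasp point (between the pads) lies 19 mm behind it (pinch_z is the z of the grasp point in the tool frame, in mm); z points along the fingers, y is the line along which they close (so a half turn about z gives the same grasp; the last joint's range is limited). The gripper opens to 92 mm and grips with 3 to 60 N. Pads are 20 mm wide; open, the fingers measure 128 mm over their backs; the gripper's body (75 mm by 189 mm) begins 69 mm behind the grasp point.
Start: joints at [1.119, 0.158, 1.597, -0, 1.386, -0.21], TCP at [137.695, 558.253, 214.601] pointing down, gripper open.
Joint ranges: [-2.91, 2.91], [-0.94, 2.29], [0.18, 2.7], [-1.29, 4.43], [0.17, 2.64], [-3, 3]. Speed limits (rad/s): [2.57, 2.57, 3.14, 3.14, 3.14, 3.14].

### API

Orientations are given as [roll, pitch, yaw] about the fixed x, y, z axes, in that order (R = Rz(yaw) Ry(pitch) Rx(roll)).
In Python, from station import * gives the robot as it stands.
- The arm moves only by the tool apply_moves, never from a script. Its argument "targets" is a list of rows, each a list of 3 entries, a list of its own where there are three numbers: the shift along the world's x, y, z in cm, then the turn, a rotation vector about the world's x, y, z in rad, then the finger opening in cm, from 0 to 9.19. A call has 1 to 8 rows; each row shifts and turns the commanded pose from where the row before left it; what a row does not reach is not made up. A row lasts 1/8 s, in which the tool goes at most 62.5 mm and 10.7 degrees, less where a joint would pass 70% of its speed; a pose out of reach is approached as far as the arm can. A call is refused whole if a number of a shift passes 6.25 or a number of a turn 0.188, either way. A call with a gripper value outside its range is refused whole. The fingers move at their own pace and stop on an object; "grip_force" is the grip in N (left out, the last holds). Time passes only in rows, so rows that do not move let the fingers close. It gives the time, the measured TCP pose, the force, the opening and the grip force at its end, in the units of the state.
- read_state(): the state, without advancing time (a new reading comes with each control period).
- capture(name): name is "scene" or "side" or "wrist"; returns a dict with "image" (480x640x3 uint8, blue, green, red), "vertical_fov" (degrees; the focal length in pixels is half the picture's height over the tangent of half this angle, whatever the lens; pixels are square), "cx", "cy" (the principal point, pixels), "position" and "attitude" of the camera in the world. Camera axes: x right, y up, looking along -z (the intrinsics and any distortion apply to the point x, -y, -z); pixel columns grow to the right and rows downward; lengths in mm; the calibration is good to about 2 mm. A picture is of the moment at which its call begins. There is no depth.
- hand_in(): hands the job in; it is judged then, once.
Trained networks look in the newest picture that a camera, given by its name, has taken for a name from the list of things; names that differ only in an ending like _2 or _b are one class to them, and where a whole thing is asked for, a point or a joint stands for the part that bears it (a point fixed in the world has none). Each returns a list of dicts, best first, with "p" (0 to 1); they miss things now and then, are a little off and sometimes report something else, mostly with a low value. They report only what shows in the picture. A call takes as long as a camera call. They do not tell look-alikes from the thing itself.
- search_frame(label, camera): "xyz" ([x, y, z] in mm, in world coordinates, good to about 4 mm: the middle of the surface that is visible of it).
- outline_of(label, camera): "region" (480x640 bool, what is visible of it).
- spot_point(label, camera): "xyz" ([x, y, z] in mm, in world coordinates, good to about 4 mm: a listed point, or the origin of a listed thing).
The state is a dict: "time": time; "qpos": joint angles; "dq": joint speeds; "joint_efforts": joint torques, N m; "eef_pos": TCP position; "eef_rot": TCP orientation; "contact_force": force on the tool from outside, world axes, zero at the start; "wrist_torque": the same for the moment, N m; "gripper_width": finger opening in mm; "grasp_force": force on a finger pad.
Only numpy, scipy, OpenCV 4.12 (cv2) and the standard library are available. Lean on these libraries where they do the work, as an engineer would, in place of code of your own. Each camera call takes 0.05 s, during which the arm holds its last target. There are 200 camera calls.

### The job

The cordless driver has been left standing on the bench; put it back, handle first, into the green notched collar on the lab stand, where it is held fast for changing bits. The collar is clamped by hand and never quite where it should be, so feel the handle into the bore, turn the driver until the two orange lugs under its head drop into the notches, and press it fully home so that the red spring catch snaps over the rim of its head. The collar is a thin print that cracks when forced, so go gently; leave the driver locked in and let go of, and leave the other things on the bench alone.

Things in the scene. Friction and masses are not known exactly. Their poses are not given: they have to be found in the camera images.
- driver_mid (a point): cordless screwdriver, 166 mm tall, about 0.24 kg, round but for its two lugs, standing upright on its butt on the bench, handle down, bit up. This point is on its axis half-way up (80 mm above the butt); z points along the axis to the bit, x through one lug, -x through the other (half a turn makes no difference).
- driver_grip (a point): on the driver's axis 130 mm above the butt: where to take it from above, on the grey ribbed sleeve, 26 mm across, which reaches from 101 to 145 mm above the butt. Chuck and bit end 36 mm above this point. Keep fingertips 8 mm or more above the flange's top (29 mm below this point): the catch comes up there.
- driver_head (a point): on the driver's axis 95 mm above the butt: underside of its head, a black flange 46 mm across and 6 mm thick. Two orange lugs hang 13 mm below it on its +x and -x sides, 8 mm wide, tapering to 6 mm at their lower ends, reaching out to 27 mm from the axis.
- driver_butt (a point): centre of the driver's flat butt, 24 mm across. The last 7 mm taper up to the blue handle, 31 mm across up to the flange. Lowered off-centre, the taper meets the edge of the bore on one side and is pushed sideways towards the bore's middle (up to 5 mm off); farther off, the flat butt lands on the rim.
- stand: lab stand fixed to the bench: grey base plate 165x110x12 mm, steel post with its top at 150 mm, 85 mm to +x of the origin; an arm with clamps carries the green collar towards -x from the post. Origin on the bench straight below the collar's nominal axis, z up. The collar cracks if the driver bears on it with more than 40 N.
- collar_nominal (a point): point of the stand where the middle of the collar's rim should be, 118 mm above the bench. The clamps, set by hand anew each time and then rigid, leave the true rim up to 4 mm off this along each of x and y and 5 mm in z, and the collar turned up to 0.55 rad either way about its upright axis. No measured pose shows these errors.
- notch_nominal (a point): nominal place of the +x notch, 22.5 mm from the collar's axis at rim height. Collar: upright ring, outside 56 mm, 26 mm tall, plain through bore 34 mm; notches 12 mm wide, 14 mm deep in its rim at +x and -x. Turned wrong, the lugs land on the rim with the flange 13 mm above it; right within 0.09 rad, they drop in and the flange lands on the rim.
- catch (a joint): red spring catch on the collar's +y side (lugs turned over 1.1 rad past the notches strike it), sliding outward, m: 0 shut, nose 4 mm over the flange. Its sloping top stands 13 mm above the rim; with the lugs in the notches, pressing the driver down (5 to 9 N) wedges it aside 2 to 4 mm, and it springs back over the flange, below 0.0008, once fully home.
- bracket: small printed angle bracket, off-white, 50x30x45 mm, lying loose on the bench, not part of the job; origin at the centre of its underside
- usb_stick: black memory stick, 17x51x8 mm, lying loose on the bench, not part of the job; origin at the centre of its underside
- side_cutter: side cutters with dark blue handles, 52x131x14 mm, lying loose on the bench, not part of the job; origin at the centre of its underside
- hex_keys: dark blue folding hex-key set, 26x90x22 mm, lying loose on the bench, not part of the job; origin at the centre of its underside
Not all that is in view belongs to the job. Of the things that look like the part that bears driver_mid, the smaller one is meant.

How it is judged (in metres and radians):
On the way, in this order (a step that is already met when the one before it is completed fails the run):
1. the driver is lifted off the bench (height (world z) of driver_mid above 0.15 m), for 0.2 s.
2. the handle is down in the collar's bore (horizontal distance between driver_mid and stand below 0.01 m and z of driver_mid in the frame of stand below 0.165 m and angle between driver_mid's own z axis and vertical below 0.15 rad), for 0.2 s.
At the end, for the whole second after the job is handed in: The driver hangs released and at rest in the collar, upright within 0.06 rad and within 10 mm of the nominal axis, its flange down on the rim within 2 mm (chuck within 79.5 mm of the collar's wall; 77.3 when home), the catch shut over the flange (below 0.8 mm) (horizontal distance between driver_mid and stand below 0.01 m and distance between driver_chuck and collar_wall below 0.0795 m and angle between driver_mid's own z axis and vertical below 0.06 rad and value of joint catch below 0.0008 m and linear speed of driver below 0.01 m/s); the robot touches nothing.
It fails at once if the driver bears on the collar or stand with more than 40 N (contact force between driver and stand above 40 N).
It fails at once if the bracket is pushed more than 20 mm away (distance of bracket from where it was at the start of the episode above 0.02 m).
It fails at once if the usb stick is pushed more than 20 mm away (distance of usb_stick from where it was at the start of the episode above 0.02 m).
It fails at once if the side cutter is pushed more than 20 mm away (distance of side_cutter from where it was at the start of the episode above 0.02 m).
It fails at once if the hex keys is pushed more than 20 mm away (distance of hex_keys from where it was at the start of the episode above 0.02 m).
It also fails if it takes over 72 s, if anything falls off the work surface, if the arm or the gripper's body presses on something with over 40 N, if the wrist force passes 120 N, or if a joint passes its speed limit or range.

## Working session

There is one attempt and no reset: what is moved stays moved. The work goes in short steps, Python scripts to look and compute and a tool call to move; the robot and the scene stay as the last step left them, time stands still between calls to the robot, and variables do not carry over. Pictures are saved under pics/ and viewed, at most 10 in all, crops included, and the job is handed in when it is done.

Besides the shell and the picture viewer there is one more tool, called by a JSON object that holds its "op" and its "data". apply_moves: Moves the arm, as the interface text tells. Its arguments: {"type":"object","properties":{"targets":{"type":"array","items":{"type":"array"}},"grip_force":{"type":"number"}},"required":["targets"]}

```bash
mkdir -p pics; ls
cat > h.py <<'E'
from station import *
import numpy as np, cv2
def show(c,n,crop=None,s=1):
    d=capture(c); im=d["image"]
    if crop: x0,y0,x1,y1=crop; im=im[y0:y1,x0:x1]
    if s!=1: im=cv2.resize(im,None,fx=s,fy=s,interpolation=cv2.INTER_CUBIC)
    cv2.imwrite(f"pics/{n}.png",im); return d
E
python3 - <<'E'
from h import *
a=show("scene","scene0");b=show("side","side0")
cv2.imwrite("pics/both0.png",cv2.resize(np.vstack([a["image"],b["image"]]),(400,600)))
for k in a:
    if k!="image": print(k,a[k],b[k])
for c in ("scene","side"):
    for l in ("driver_mid","driver_grip","driver_head","driver_butt","stand","collar_nominal","notch_nominal","bracket","usb_stick","side_cutter","hex_keys"):
        print(c,l,[(round(r["p"],2),np.round(r["xyz"]).tolist()) for r in spot_point(l,c)][:4])
s=read_state();print(s)
E
```

```text
pics
vertical_fov 56.74289500704683 46.99410782378656
cx 317.3249134110557 320.4517792259292
cy 243.93570834260254 243.09950286316084
position [ 126.71793541  746.07471128 1097.03172833] [-553.92224495 -434.57033966  892.8771962 ]
attitude [ 0.70096597  0.01575445 -2.58185092] [ 0.99403801 -0.01269727 -1.17153914]
scene driver_mid [(0.93, [656.0, -76.0, 115.0]), (0.73, [712.0, -270.0, 2.0]), (0.67, [549.0, -58.0, 81.0])]
scene driver_grip [(0.93, [652.0, -75.0, 185.0]), (0.56, [547.0, -54.0, 132.0])]
scene driver_head [(0.73, [654.0, -75.0, 138.0]), (0.58, [542.0, -58.0, 90.0])]
scene driver_butt [(0.8, [651.0, -77.0, 1.0]), (0.68, [547.0, -62.0, 2.0]), (0.21, [712.0, -273.0, 2.0])]
scene stand [(0.59, [573.0, 255.0, -0.0])]
scene collar_nominal [(0.81, [574.0, 259.0, 116.0])]
scene notch_nominal [(0.58, [598.0, 256.0, 119.0])]
scene bracket [(0.64, [685.0, -367.0, -3.0])]
scene usb_stick [(0.39, [714.0, -267.0, 3.0])]
scene side_cutter [(0.69, [414.0, 458.0, 3.0])]
scene hex_keys [(0.81, [530.0, 456.0, -2.0])]
side driver_mid [(0.69, [656.0, -76.0, 114.0]), (0.64, [548.0, -58.0, 76.
[... 621 characters left out ...]
-2.0])]
{'time': 1.2, 'qpos': array([ 1.11890209e+00,  1.58372504e-01,  1.59700304e+00,  1.00894416e-05,
        1.38618252e+00, -2.10109921e-01]), 'dq': array([-0.00062273,  0.0019657 ,  0.00020468, -0.00122437, -0.00058546,
       -0.00057167]), 'joint_efforts': array([-7.45685866e-04, -3.85585642e+01, -3.22354352e+01,  7.01549370e-02,
        3.09830799e-02, -3.68126308e-06]), 'eef_pos': array([137.69404621, 558.26023151, 214.6150841 ]), 'eef_rot': array([ 3.14155675e+00, -2.48438495e-06,  2.89980648e+00]), 'contact_force': array([ 0.07429067, -0.01335424,  0.58119704]), 'wrist_torque': array([-0.01649507,  0.07715599, -0.07388824]), 'grasp_force': 0.0, 'gripper_width': 92.01531571486017}
```

```bash
cat >> h.py <<'E'
from scipy.spatial.transform import Rotation as Ro
def proj(d,P):
    R=Ro.from_euler("xyz",d["attitude"]).as_matrix()
    p=(np.atleast_2d(P)-d["position"])@R; f=240/np.tan(np.radians(d["vertical_fov"]/2))
    return np.c_[d["cx"]+f*p[:,0]/-p[:,2], d["cy"]+f*p[:,1]/p[:,2]]
E
python3 - <<'E'
from h import *
for n in("scene","side"):
    d=capture(n)
    for l,P in dict(grip=[549,-57,130],bigger=[652,-76,185],butt=[547,-59,0],head=[548,-58,95],rim=[574,258,118],notch=[596,257,118]).items(): print(n,l,proj(d,P).round())
    print(d["image"].shape)
    x,y=proj(d,[574,258,118])[0].astype(int); u,v=proj(d,[560,-60,100])[0].astype(int)
    f=lambda x,y:cv2.resize(cv2.copyMakeBorder(d["image"],60,60,60,60,0)[y:y+120,x:x+120],(400,400),interpolation=2)
    cv2.imwrite(f"pics/crop_{n}.png",np.hstack([f(u,v),f(x,y)]))
E
```

```text
scene grip [[346. 221.]]
scene bigger [[319. 191.]]
scene butt [[345. 249.]]
scene head [[346. 229.]]
scene rim [[278. 295.]]
scene notch [[271. 291.]]
(480, 640, 3)
side grip [[349. 246.]]
side bigger [[370. 210.]]
side butt [[347. 287.]]
side head [[348. 257.]]
side rim [[244. 219.]]
side notch [[249. 215.]]
(480, 640, 3)
```

View pics/scene0.png

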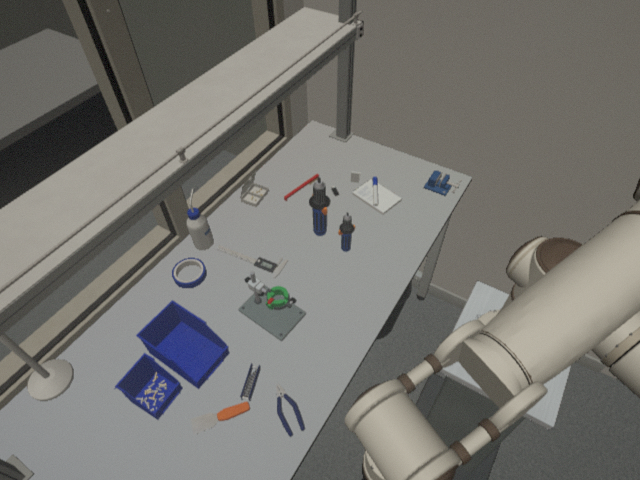

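View pics/side0.png

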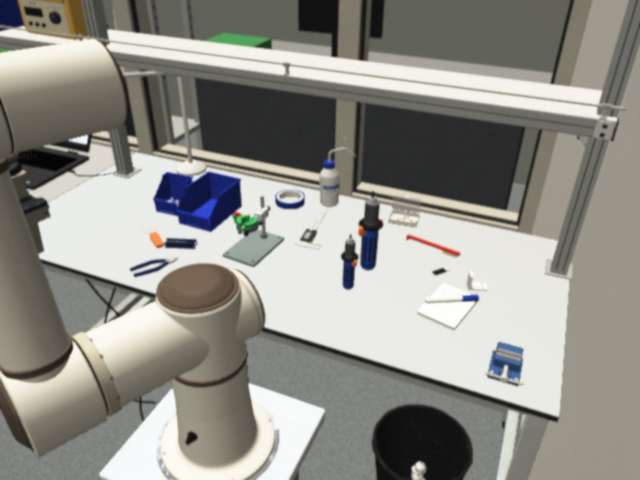

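View pics/crop_scene.png

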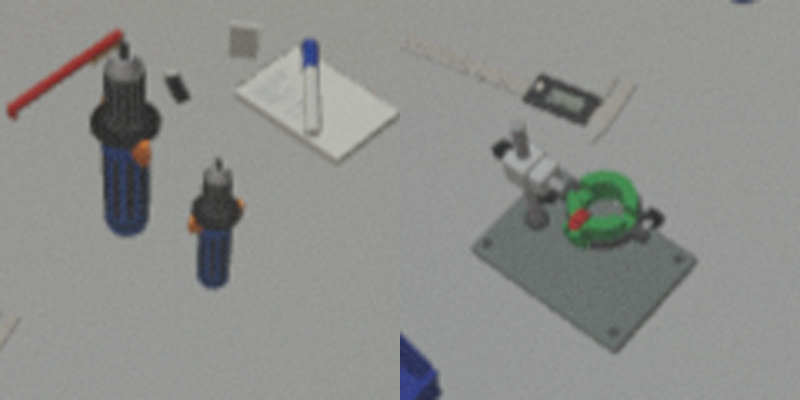

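The candidates for the driver in the scene picture are the big driver at (319,205), the small driver at (346,232) and the blue marker at (375,188). The text says the smaller one is meant, so I take the one at about (548,-58). In the crop its lugs stick out left and right. The green collar is at (278,296), with the red catch on its +y side. I'm going above the driver now.

{"op": "apply_moves", "data": {"targets": [[[2.56, -3.85, 0.53], [0, 0, 0.015], 9], [[2.56, -3.85, 0.53], [0, 0, 0.015], 9], [[2.56, -3.85, 0.53], [0, 0, 0.015], 9], [[2.56, -3.85, 0.53], [0, 0, 0.015], 9], [[2.56, -3.85, 0.53], [0, 0, 0.015], 9], [[2.56, -3.85, 0.53], [0, 0, 0.015], 9], [[2.56, -3.85, 0.53], [0, 0, 0.015], 9], [[2.56, -3.85, 0.53], [0, 0, 0.015], 9]]}}

```text
time: 2.3
eef_pos: [343.2, 249.0, 257.4]
eef_rot: [3.141, 0.001, 3.02]
contact_force: [0.3, 0.2, 0.1]
gripper_width: 90.5
grasp_force: 0.0
```

{"op": "apply_moves", "data": {"targets": [[[2.56, -3.85, 0.53], [0, 0, 0.015], 9], [[2.56, -3.85, 0.53], [0, 0, 0.015], 9], [[2.56, -3.85, 0.53], [0, 0, 0.015], 9], [[2.56, -3.85, 0.53], [0, 0, 0.015], 9], [[2.56, -3.85, 0.53], [0, 0, 0.015], 9], [[2.56, -3.85, 0.53], [0, 0, 0.015], 9], [[2.56, -3.85, 0.53], [0, 0, 0.015], 9], [[2.56, -3.85, 0.53], [0, 0, 0.015], 9]]}}

```text
time: 3.3
eef_pos: [548.0, -59.2, 299.6]
eef_rot: [3.142, 0.0, 3.14]
contact_force: [0.5, 0.2, 1.2]
gripper_width: 89.9
grasp_force: 0.0
```

Run:
```python
from h import *
d=show("wrist","w1"); s=read_state()
print({k:np.round(d[k],3) for k in d if k!="image"}, s["eef_pos"],s["eef_rot"],s["qpos"],s["time"])
for l in ("driver_mid","driver_grip","driver_head","driver_butt"):
    print(l,[(round(r["p"],2),np.round(r["xyz"]).tolist()) for r in spot_point(l,"wrist")][:4])
print(proj(d,[[548,-58,130],[548,-58,95],[548,-58,166]]).round())
```

```text
{'vertical_fov': np.float64(60.129), 'cx': np.float64(316.967), 'cy': np.float64(239.486), 'position': array([478.394, -58.445, 469.77 ]), 'attitude': array([-2.500e-01, -1.000e-03,  1.569e+00])} [550.12938686 -63.83645069 299.69237372] [-3.13819747e+00  2.17203128e-03  3.13700967e+00] [-0.33224797  0.05753794  1.53944198 -0.0025166   1.54146367 -1.89838778] 3.35
driver_mid [(0.9, [544.0, -59.0, 80.0])]
driver_grip [(0.97, [654.0, -69.0, 184.0]), (0.6, [547.0, -60.0, 132.0])]
driver_head [(0.91, [544.0, -61.0, 96.0]), (0.61, [655.0, -78.0, 135.0])]
driver_butt [(0.93, [654.0, -76.0, -2.0]), (0.59, [545.0, -60.0, -1.0])]
[[317. 219.]
 [317. 212.]
 [317. 229.]]
```

View pics/w1.png

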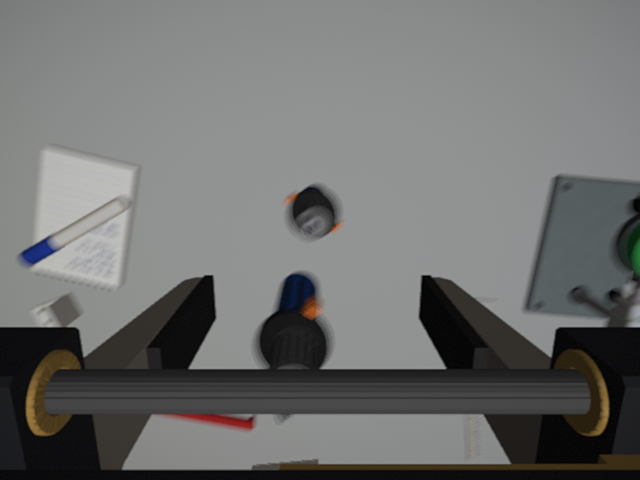

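The small driver is at (314,213) with its lugs at (290,199) and (337,227). The picture is blurred because the arm was still settling, so I'll let it settle and measure.

{"op": "apply_moves", "data": {"targets": [[[0, 0, 0], [0, 0, 0], 9], [[0, 0, 0], [0, 0, 0], 9], [[0, 0, 0], [0, 0, 0], 9]]}}

```text
time: 3.92
eef_pos: [547.1, -57.2, 299.5]
eef_rot: [-3.142, 0.0, 3.141]
contact_force: [-0.2, 0.1, -0.1]
gripper_width: 89.9
grasp_force: 0.0
```

```bash
cat >> h.py <<'E'
def ray(d,uv,z):
    R=Ro.from_euler("xyz",d["attitude"]).as_matrix(); f=240/np.tan(np.radians(d["vertical_fov"]/2))
    uv=np.atleast_2d(uv); r=np.c_[(uv[:,0]-d["cx"])/f,-(uv[:,1]-d["cy"])/f,-np.ones(len(uv))]@R.T
    return d["position"]+r*((z-d["position"][2])/r[:,2])[:,None]
def blobs(im,lo,hi,amin=15):
    m=cv2.inRange(cv2.cvtColor(im,cv2.COLOR_BGR2HSV),lo,hi)
    n,_,st,c=cv2.connectedComponentsWithStats(m)
    return m,[(c[i],st[i]) for i in range(1,n) if st[i,4]>=amin]
def pts(c,ls):
    for l in ls: print(c,l,[(round(r["p"],2),np.round(r["xyz"],1).tolist()) for r in spot_point(l,c)][:3])
E
python3 - <<'E'
from h import *
d=show("wrist","w2"); s=read_state(); print(s["eef_pos"],s["eef_rot"],d["position"])
m,b=blobs(d["image"],(3,120,90),(20,255,255))
for c,st in b: print(c.round(1),st, ray(d,c,89).round(1))
pts("wrist",["driver_mid","driver_grip","driver_head"])
for c in("scene","side"):
    capture(c); pts(c,["driver_mid","driver_grip","driver_head"])
    print([r["p"] for r in outline_of("driver_mid",c)])
E
```

```text
[547.15900243 -57.36076971 299.48068638] [-3.14152976e+00  1.15656047e-04  3.14035226e+00] [477.51652541 -56.52827323 469.66109768]
[292.5 196.4] [289 192   8  10  49] [[533.7 -79.   89. ]]
[338.3 225. ] [335 220   7  10  42] [[560.7 -36.3  89. ]]
[314.8 305.5] [307 295  15  21 209] [[642.  -58.7  89. ]]
[ 33.6 404.4] [ 26 367  28  69 616] [[ 753.9 -355.4   89. ]]
[ 64.2 367.4] [ 60 366   9   3  18] [[ 710.3 -316.5   89. ]]
[602.2 406.9] [590 372  19  63 436] [[757.8 244.9  89. ]]
wrist driver_mid [(0.73, [542.7, -58.2, 81.5]), (0.28, [579.6, 260.8, -0.9])]
wrist driver_grip [(0.94, [655.1, -72.6, 187.3]), (0.73, [546.9, -60.1, 131.0])]
wrist driver_head [(0.95, [655.0, -73.0, 136.2]), (0.62, [543.3, -57.0, 96.2])]
scene driver_mid [(0.78, [654.0, -79.8, 114.7]), (0.75, [547.6, -59.8, 79.4])]
scene driver_grip [(0.65, [654.5, -74.8, 187.1]), (0.63, [545.3, -53.6, 131.1])]
scene driver_head [(0.81, [539.5, -59.0, 90.0]), (0.72, [656.3, -74.3, 139.3])]
[0.94, 0.56]
side driver_mid [(0.87, [552.4, -55.8, 77.5]), (0.71, [653.8, -78.1, 117.1])]
side driver_grip [(0.6, [550.5, -59.7, 77.6]), (0.59, [653.3, -77.2, 188.4])]
side driver_head [(0.67, [549.2, -62.7, 91.3]), (0.59, [655.6, -75.4, 134.5])]
[0.78, 0.56]
```

{"op": "apply_moves", "data": {"targets": [[[0, 0, -3.5], [0, 0, 0], 9], [[0, 0, -3.5], [0, 0, 0], 9], [[0, 0, -3.5], [0, 0, 0], 9], [[0, 0, -3.5], [0, 0, 0], 9], [[0, 0, -2.5], [0, 0, 0], 9], [[0, 0, -2.1], [0, 0, 0], 9], [[0, 0, 0], [0, 0, 0], 9], [[0, 0, 0], [0, 0, 0], 9]]}}

```text
time: 5.62
eef_pos: [548.0, -58.0, 114.5]
eef_rot: [-3.141, 0.001, 3.14]
contact_force: [0.6, -0.5, 0.4]
gripper_width: 90.1
grasp_force: 0.0
```

{"op": "apply_moves", "data": {"targets": [[[0, 0, 0], [0, 0, 0], 5], [[0, 0, 0], [0, 0, 0], 4], [[0, 0, 0], [0, 0, 0], 3], [[0, 0, 0], [0, 0, 0], 2], [[0, 0, 0], [0, 0, 0], 1], [[0, 0, 0], [0, 0, 0], 1], [[0, 0, 0], [0, 0, 0], 1], [[0, 0, 0], [0, 0, 0], 1]], "grip_force": 35}}

```text
time: 6.62
eef_pos: [547.3, -57.9, 113.4]
eef_rot: [-3.141, 0.0, 3.14]
contact_force: [-0.6, -0.8, -0.2]
gripper_width: 24.5
grasp_force: 35.0
```

{"op": "apply_moves", "data": {"targets": [[[0, 0, 2], [0, 0, 0], 1], [[0, 0, 4.2], [0, 0, 0], 1], [[0, 0, 4.2], [0, 0, 0], 1], [[0, 0, 4.2], [0, 0, 0], 1], [[0, 0, 4], [0, 0, 0], 1], [[0, 1, 0], [0, 0, 0], 1], [[0.3, 4, 0], [0, 0, 0], 1], [[0.3, 4, 0], [0, 0, 0], 1]]}}

```text
time: 7.62
eef_pos: [552.2, 33.8, 296.5]
eef_rot: [3.141, -0.004, 3.139]
contact_force: [0.9, -0.3, -2.7]
gripper_width: 24.8
grasp_force: 35.0
```

{"op": "apply_moves", "data": {"targets": [[[0.3, 4, 0], [0, 0, 0], 1], [[0.3, 4, 0], [0, 0, 0], 1], [[0, 3, 0], [0, 0, 0], 1], [[0, 1, 0], [0, 0, 0], 1], [[0, 0, 0], [0, 0, 0], 1], [[0, 0, 0], [0, 0, 0], 1], [[0, 0, 0], [0, 0, 0], 1], [[0, 0, 0], [0, 0, 0], 1]]}}

```text
time: 8.62
eef_pos: [559.4, 151.6, 299.5]
eef_rot: [-3.142, 0.0, 3.139]
contact_force: [0.1, -0.7, -2.0]
gripper_width: 24.8
grasp_force: 35.0
```

Run:
```python
from h import *
d=capture("wrist"); s=read_state(); print(s["eef_pos"],s["eef_rot"],d["position"],s["contact_force"],s["time"])
cv2.imwrite("pics/w3raw.png",d["image"])
pts("wrist",["driver_mid","driver_head","stand","collar_nominal","notch_nominal"])
m,b=blobs(d["image"],(3,120,90),(20,255,255))
for c,st in b: print("or",c.round(1),st)
m,b=blobs(d["image"],(40,80,50),(85,255,255))
for c,st in b: print("gr",c.round(1),st, ray(d,c,118).round(1))
x,y=proj(d,[575,257,118])[0].astype(int); print(x,y)
np.savez("w3.npz",**d)
p=cv2.copyMakeBorder(d["image"],80,80,80,80,0)[y:y+160,x:x+160]
cv2.imwrite("pics/w3.png",np.hstack([cv2.resize(d["image"],(400,300)).copy(), cv2.resize(p,(300,300),interpolation=2)]))
```

```text
[559.42120405 151.75609798 299.50386257] [-3.14154663e+00  2.17314118e-04  3.13900046e+00] [489.82004159 152.40269487 469.61477221] [-0.00520802  0.07803135 -2.32382966] 8.675
wrist driver_mid [(0.97, [558.5, 150.2, 265.1]), (0.77, [656.1, -81.2, 111.6])]
wrist driver_head [(0.96, [657.3, -76.2, 135.2])]
wrist stand [(0.72, [574.7, 259.3, -1.9])]
wrist collar_nominal [(0.96, [571.8, 257.1, 121.8])]
wrist notch_nominal [(0.6, [595.6, 257.0, 116.4])]
or [462.5 237.5] [460 233  10  12  24]
or [273.4 252.8] [265 241  20  24 243]
or [ 75.5 293.4] [ 61 283  28  22 388]
or [228.1 395.9] [221 353  20  83 868]
or [409.3 402.3] [404 362  10  74 435]
gr [434.4 233.5] [ 400  201   87   65 2404] [[574.6 254.8 118. ]]
gr [479.7 245.7] [472 245  14   2  20] [[585.7 295.3 118. ]]
436 233
```

View pics/w3.png

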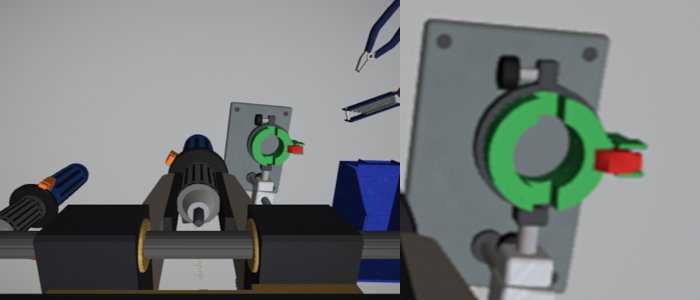

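Run:
```python
from h import *
d=dict(np.load("w3.npz")); im=d["image"]
cv2.imwrite("pics/w3c.png",cv2.resize(im[190:280,390:510],None,fx=6.6,fy=6.6,interpolation=2))
# rim-plane rectified green mask
H=np.float32
g=np.stack(np.meshgrid(np.arange(530,625,.25),np.arange(210,310,.25)),-1).reshape(-1,2)
uv=proj(d,np.c_[g,np.full(len(g),118)]).astype(np.float32).reshape(400,380,2)
r=cv2.remap(im,uv[...,0],uv[...,1],cv2.INTER_CUBIC); cv2.imwrite("pics/rect.png",cv2.resize(r,(760,600))[:, :])
```

```text
(no output)
```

View pics/w3c.png

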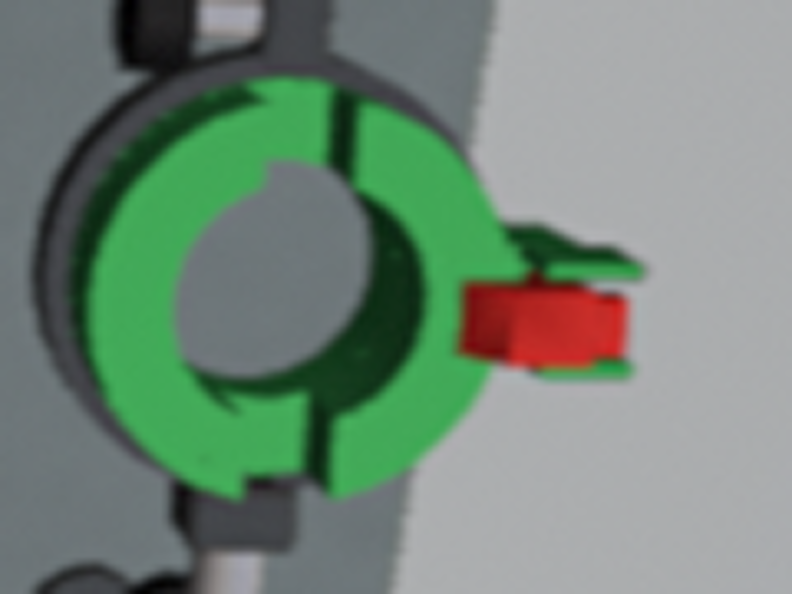

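The crop shows the rim's middle at about (300,288). The -x notch is at about (312,140) and the +x notch at about (287,455), and the red catch is at (545,320) on +y. I'll convert these to world positions.

Run:
```python
from h import *
d=dict(np.load("w3.npz")); q=lambda p:np.array(p)/6.6+[390,190]-0.4
P=ray(d,q([[300,288],[312,140],[287,455],[357,95],[355,190],[335,415],[330,495],[266,185],[242,450]]),118); print(P.round(1))
v=P[2]-P[1]; print(np.arctan2(v[1],v[0])); v=P[5:7].mean(0)-P[3:5].mean(0); print(np.arctan2(v[1],v[0]))
# held driver lug (left lug visible)
for z in (190,197,283): print(ray(d,[273.4,252.8],z-0).round(1))
m,b=blobs(d["image"],(3,120,90),(20,255,255)); print(read_state()["eef_pos"])
for c in ("scene","side"):
    e=capture(c); cv2.imwrite(f"pics/{c}4.png",e["image"]); np.savez(c+"4.npz",**e); pts(c,["driver_mid","driver_head","driver_butt","collar_nominal"])
    m,b=blobs(e["image"],(3,120,90),(20,255,255),5); print([(x.round(1),s[4]) for x,s in b])
    m,b=blobs(e["image"],(40,80,50),(85,255,255)); print([(x.round(1),s) for x,s in b]); print(proj(e,[[575,256,118],[575,256,123]]))
```

```text
[[574.3 255.3 118. ]
 [554.5 255.5 118. ]
 [597.4 255.1 118. ]
 [548.6 261.  118. ]
 [561.1 261.6 118. ]
 [591.8 261.2 118. ]
 [603.  261.3 118. ]
 [560.4 249.9 118. ]
 [596.6 249.1 118. ]]
-0.00942552550261471
-0.0013491593256983615
[[570.8 121.7 190. ]]
[[568.8 122.5 197. ]]
[[543.9 131.9 283. ]]
[559.31496424 152.2046893  299.45501167]
scene driver_mid [(0.68, [562.5, 153.1, 261.7]), (0.6, [655.7, -77.1, 115.2]), (0.49, [574.6, 255.1, -0.3])]
scene driver_head [(0.87, [551.9, 152.9, 278.8]), (0.72, [653.0, -76.9, 137.0])]
scene driver_butt [(0.81, [556.5, 149.2, 188.7]), (0.77, [653.1, -78.7, -1.6])]
scene collar_nominal [(0.95, [577.8, 260.7, 113.9])]
[(array([286. , 195.1]), np.int32(14)), (array([324.2, 210.2]), np.int32(31)), (array([311.7, 227.6]), np.int32(7)), (array([293.8, 234.5]), np.int32(15)), (array([269.2, 299.2]), np.int32(5)), (array([232.6, 410.9]), np.int32(307))]
[(array([277.2, 296.4]), array([266, 286,  22,  23, 273], dtype=int32))]
[[277.76998113 294.52758899]
 [277.61049781 293.46543015]]
side driver_mid [(0.74, [564.8, 152.7, 263.8]), (0.64, [654.3, -76.2, 115.4])]
side driver_head [(0.94, [655.8, -73.8, 134.0]), (0.68, [561.1, 148.9, 278.5])]
side driver_butt [(0.59, [657.6, -72.9, -1.5]), (0.57, [560.4, 153.3, 187.8]), (0.5, [561.3, 150.1, 280.2])]
side collar_nominal [(0.57, [580.4, 258.7, 111.1])]
[(array([19.5,  4.7]), np.int32(19)), (array([71.4,  7.5]), np.int32(337)), (array([260.3, 123.8]), np.int32(24)), (array([275.3, 126. ]), np.int32(18)), (array([279.3, 178.5]), np.int32(30)), (array([237.1, 214.6]), np.int32(7)), (array([361.2, 230.3]), np.int32(51)), (array([156. , 239.3]), np.int32(114)), (array([449.9, 252.2]), np.int32(20))]
[(array([245.6, 221.8]), array([233, 215,  25,  15, 269], dtype=int32))]
[[245.09253018 219.02361505]
 [244.98007332 217.45355105]]
```

{"op": "apply_moves", "data": {"targets": [[[0.2, 1.3, 0], [0, 0, -0.125], 1], [[0.2, 1.5, 0], [0, 0, -0.125], 1], [[0.2, 1.5, 0], [0, 0, -0.125], 1], [[0.2, 1.5, 0], [0, 0, -0.125], 1], [[0.2, 1.5, 0], [0, 0, -0.125], 1], [[0.2, 1.5, 0], [0, 0, -0.125], 1], [[0.2, 1, -1], [0, 0, -0.125], 1], [[0.1, 0.53, -1], [0, 0, -0.13], 1]]}}

```text
time: 10.42
eef_pos: [574.4, 256.1, 279.1]
eef_rot: [3.141, 0.0, 2.131]
contact_force: [-0.1, -0.2, -2.5]
gripper_width: 24.6
grasp_force: 35.0
```

{"op": "apply_moves", "data": {"targets": [[[0, 0, -2], [0, 0, 0], 1], [[0, 0, -1.5], [0, 0, 0], 1], [[0, 0, 0], [0, 0, 0], 1], [[0, 0, 0], [0, 0, 0], 1], [[0, 0, 0], [0, 0, 0], 1]]}}

```text
time: 11.05
eef_pos: [574.8, 255.6, 245.4]
eef_rot: [3.14, 0.001, 2.135]
contact_force: [0.5, -0.8, -1.6]
gripper_width: 24.4
grasp_force: 35.0
```

Run:
```python
from h import *
s=read_state();print(s["eef_pos"],s["eef_rot"],s["contact_force"],s["wrist_torque"],s["qpos"])
a=capture("scene");b=capture("side");w=capture("wrist")
for c,d in(("scene",a),("side",b)):
  pts(c,["driver_butt","driver_mid"])
def f(d,P,h,s):
    x,y=proj(d,P)[0].astype(int); return cv2.resize(cv2.copyMakeBorder(d["image"],h,h,h,h,0)[y:y+2*h,x:x+2*h],(s,s),interpolation=2)
P=[574,255,130]
cv2.imwrite("pics/p5.png",np.hstack([f(a,P,30,390),f(b,P,30,390)]))
```

```text
[574.8084013  255.55801557 245.44016818] [3.13995771e+00 6.05360652e-04 2.13497955e+00] [ 0.50178286 -0.82253781 -1.63079815] [-0.06234875  0.11653707  0.00315901] [ 2.26591418e-01  2.77462455e-01  1.39748998e+00 -2.98375675e-05
  1.46489705e+00 -3.37589169e-01]
scene driver_butt [(0.76, [573.4, 251.1, 133.0]), (0.28, [530.3, 451.6, -2.6])]
scene driver_mid [(0.67, [576.3, 254.0, 208.2]), (0.64, [653.0, -77.5, 111.8])]
side driver_butt [(0.87, [656.1, -75.1, -0.9]), (0.77, [575.1, 258.4, 134.1])]
side driver_mid [(0.85, [653.0, -76.9, 115.6]), (0.73, [578.3, 258.4, 211.0])]
```

View pics/p5.png

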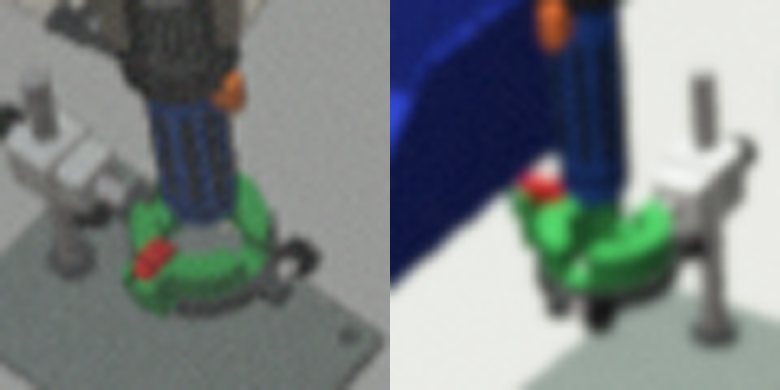

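The handle sits centrally over the bore in both views. I'll lower it gently.

{"op": "apply_moves", "data": {"targets": [[[0, 0, -0.5], [0, 0, 0], 1], [[0, 0, -0.5], [0, 0, 0], 1], [[0, 0, -0.4], [0, 0, 0], 1], [[0, 0, -0.3], [0, 0, 0], 1], [[0, 0, -0.2], [0, 0, 0], 1], [[0, 0, 0], [0, 0, 0], 1]]}}

```text
time: 12.15
eef_pos: [574.4, 255.5, 225.5]
eef_rot: [3.141, 0.0, 2.135]
contact_force: [0.3, 0.4, -2.4]
gripper_width: 24.7
grasp_force: 35.0
```

{"op": "apply_moves", "data": {"targets": [[[0, 0, -0.2], [0, 0, 0], 1], [[0, 0, -0.1], [0, 0, 0], 1], [[0, 0, 0], [0, 0, 0], 1]]}}

```text
time: 12.52
eef_pos: [574.8, 255.5, 222.8]
eef_rot: [3.14, 0.001, 2.135]
contact_force: [1.0, -1.1, -1.3]
gripper_width: 24.4
grasp_force: 35.0
```

{"op": "apply_moves", "data": {"targets": [[[0, 0, -0.2], [0, 0, 0], 1], [[0, 0, -0.1], [0, 0, 0], 1], [[0, 0, 0], [0, 0, 0], 1]]}}

```text
time: 12.9
eef_pos: [574.8, 255.6, 219.1]
eef_rot: [3.14, 0.001, 2.135]
contact_force: [3.8, 0.1, -3.4]
gripper_width: 24.4
grasp_force: 35.0
```

{"op": "apply_moves", "data": {"targets": [[[0.08, 0, -0.2], [0, 0, 0], 1], [[0, 0, -0.2], [0, 0, 0], 1], [[0, 0, -0.1], [0, 0, 0], 1], [[0, 0, 0], [0, 0, 0], 1]]}}

```text
time: 13.4
eef_pos: [575.3, 255.6, 214.6]
eef_rot: [3.141, 0.0, 2.135]
contact_force: [3.8, 0.0, -1.1]
gripper_width: 24.4
grasp_force: 35.0
```

{"op": "apply_moves", "data": {"targets": [[[0, 0, -0.5], [0, 0, 0], 1], [[0, 0, -0.5], [0, 0, 0], 1], [[0, 0, 0], [0, 0, 0], 1]]}}

```text
time: 13.78
eef_pos: [575.2, 255.6, 203.9]
eef_rot: [3.141, 0.0, 2.135]
contact_force: [4.0, 0.6, -1.0]
gripper_width: 24.4
grasp_force: 35.0
```

{"op": "apply_moves", "data": {"targets": [[[0.1, 0, 0], [0, 0, 0], 1], [[0, 0, 0], [0, 0, 0], 1], [[0, 0, 0], [0, 0, 0], 1]]}}

```text
time: 14.15
eef_pos: [575.8, 255.5, 204.2]
eef_rot: [-3.141, -0.0, 2.135]
contact_force: [3.2, -0.6, -1.8]
gripper_width: 24.7
grasp_force: 35.0
```

{"op": "apply_moves", "data": {"targets": [[[0.05, 0, -0.5], [0, 0, 0], 1], [[0, 0, -0.5], [0, 0, 0], 1], [[0, 0, -0.5], [0, 0, 0], 1], [[0, 0, 0], [0, 0, 0], 1]]}}

```text
time: 14.65
eef_pos: [576.2, 255.4, 188.6]
eef_rot: [-3.14, -0.0, 2.135]
contact_force: [1.2, -1.4, -2.8]
gripper_width: 24.7
grasp_force: 35.0
```

{"op": "apply_moves", "data": {"targets": [[[0.05, 0, -0.6], [0, 0, 0], 1], [[0, 0, -0.7], [0, 0, 0], 1], [[0, 0, -0.7], [0, 0, 0], 1], [[0, 0, -0.6], [0, 0, 0], 1], [[0, 0, -0.2], [0, 0, 0], 1], [[0, 0, 0], [0, 0, 0], 1]]}}

```text
time: 15.4
eef_pos: [576.8, 255.5, 161.1]
eef_rot: [-3.141, -0.0, 2.135]
contact_force: [0.5, -0.7, -2.6]
gripper_width: 24.6
grasp_force: 35.0
```

{"op": "apply_moves", "data": {"targets": [[[0, 0, -0.2], [0, 0, 0], 1], [[0, 0, -0.1], [0, 0, 0], 1], [[0, 0, 0], [0, 0, 0], 1]]}}

```text
time: 15.78
eef_pos: [577.0, 255.6, 158.3]
eef_rot: [-3.141, -0.0, 2.135]
contact_force: [1.4, 0.4, -2.5]
gripper_width: 24.6
grasp_force: 35.0
```

{"op": "apply_moves", "data": {"targets": [[[0, 0, -0.2], [0, 0, 0], 1], [[0, 0, -0.1], [0, 0, 0], 1], [[0, 0, 0], [0, 0, 0], 1]]}}

```text
time: 16.15
eef_pos: [577.0, 255.5, 155.2]
eef_rot: [-3.141, -0.0, 2.135]
contact_force: [0.4, -0.2, -2.7]
gripper_width: 24.5
grasp_force: 35.0
```

{"op": "apply_moves", "data": {"targets": [[[0, 0, -0.2], [0, 0, 0], 1], [[0, 0, -0.1], [0, 0, 0], 1], [[0, 0, 0], [0, 0, 0], 1]]}}

```text
time: 16.52
eef_pos: [577.0, 255.5, 152.2]
eef_rot: [-3.141, -0.0, 2.135]
contact_force: [-0.5, -0.3, -2.9]
gripper_width: 24.5
grasp_force: 35.0
```

{"op": "apply_moves", "data": {"targets": [[[0, 0, -0.15], [0, 0, 0], 1], [[0, 0, -0.1], [0, 0, 0], 1], [[0, 0, 0], [0, 0, 0], 1]]}}

```text
time: 16.9
eef_pos: [577.0, 255.5, 149.7]
eef_rot: [-3.141, -0.0, 2.135]
contact_force: [0.0, -0.6, -2.6]
gripper_width: 24.3
grasp_force: 35.0
```

{"op": "apply_moves", "data": {"targets": [[[0, 0, -0.15], [0, 0, 0], 1], [[0, 0, -0.05], [0, 0, 0], 1], [[0, 0, 0], [0, 0, 0], 1]]}}

```text
time: 17.27
eef_pos: [577.1, 255.5, 147.8]
eef_rot: [-3.141, -0.0, 2.135]
contact_force: [-0.0, 0.5, -3.2]
gripper_width: 24.9
grasp_force: 35.0
```

{"op": "apply_moves", "data": {"targets": [[[0, 0, -0.1], [0, 0, 0], 1], [[0, 0, -0.05], [0, 0, 0], 1], [[0, 0, 0], [0, 0, 0], 1]]}}

```text
time: 17.65
eef_pos: [577.0, 255.6, 146.3]
eef_rot: [-3.141, -0.0, 2.135]
contact_force: [-0.5, -0.5, -2.0]
gripper_width: 24.5
grasp_force: 35.0
```

{"op": "apply_moves", "data": {"targets": [[[0, 0, -0.1], [0, 0, 0], 1], [[0, 0, -0.05], [0, 0, 0], 1], [[0, 0, 0], [0, 0, 0], 1]]}}

```text
time: 18.02
eef_pos: [577.1, 255.5, 144.9]
eef_rot: [-3.142, 0.0, 2.135]
contact_force: [-0.1, -0.6, -2.4]
gripper_width: 24.3
grasp_force: 35.0
```

{"op": "apply_moves", "data": {"targets": [[[0, 0, -0.1], [0, 0, 0], 1], [[0, 0, -0.05], [0, 0, 0], 1], [[0, 0, 0], [0, 0, 0], 1]]}}

```text
time: 18.4
eef_pos: [577.3, 255.4, 143.7]
eef_rot: [3.141, 0.0, 2.135]
contact_force: [-0.6, -1.8, -0.7]
gripper_width: 24.5
grasp_force: 35.0
```

{"op": "apply_moves", "data": {"targets": [[[0, 0, -0.1], [0, 0, 0], 1], [[0, 0, 0], [0, 0, 0], 1], [[0, 0, 0], [0, 0, 0], 1]]}}

```text
time: 18.77
eef_pos: [577.3, 255.4, 142.7]
eef_rot: [3.141, 0.0, 2.135]
contact_force: [0.8, -2.2, 0.6]
gripper_width: 24.4
grasp_force: 35.0
```

{"op": "apply_moves", "data": {"targets": [[[0, 0, -0.1], [0, 0, 0], 1], [[0, 0, 0], [0, 0, 0], 1], [[0, 0, 0], [0, 0, 0], 1]]}}

```text
time: 19.15
eef_pos: [577.3, 255.4, 141.7]
eef_rot: [3.141, 0.001, 2.135]
contact_force: [0.3, -3.3, 2.5]
gripper_width: 25.0
grasp_force: 35.0
```

{"op": "apply_moves", "data": {"targets": [[[0, 0, -0.1], [0, 0, 0], 1], [[0, 0, -0.1], [0, 0, 0], 1], [[0, 0, 0], [0, 0, 0], 1]]}}

```text
time: 19.52
eef_pos: [577.4, 255.4, 139.6]
eef_rot: [3.141, 0.001, 2.135]
contact_force: [0.2, -4.1, 4.0]
gripper_width: 24.2
grasp_force: 35.0
```

{"op": "apply_moves", "data": {"targets": [[[0, 0, -0.1], [0, 0, 0], 1], [[0, 0, -0.1], [0, 0, 0], 1], [[0, 0, 0], [0, 0, 0], 1]]}}

```text
time: 19.9
eef_pos: [577.4, 255.3, 137.7]
eef_rot: [3.141, 0.001, 2.135]
contact_force: [0.3, -4.9, 6.1]
gripper_width: 24.5
grasp_force: 35.0
```

The force is rising by about 1 N/mm with a -y reaction. That is the catch wedging aside, so the lugs are in the notches.

{"op": "apply_moves", "data": {"targets": [[[0, 0, -0.1], [0, 0, 0], 1], [[0, 0, -0.1], [0, 0, 0], 1], [[0, 0, 0], [0, 0, 0], 1]]}}

```text
time: 20.27
eef_pos: [576.5, 255.8, 133.9]
eef_rot: [-3.141, -0.001, 2.135]
contact_force: [2.6, -2.1, -1.9]
gripper_width: 24.3
grasp_force: 35.0
```

{"op": "apply_moves", "data": {"targets": [[[0, 0, -0.1], [0, 0, 0], 1], [[0, 0, -0.1], [0, 0, 0], 1], [[0, 0, 0], [0, 0, 0], 1]]}}

```text
time: 20.65
eef_pos: [576.8, 255.8, 133.3]
eef_rot: [-3.141, -0.001, 2.135]
contact_force: [0.9, -2.0, -1.0]
gripper_width: 24.8
grasp_force: 35.0
```

{"op": "apply_moves", "data": {"targets": [[[0, 0, -0.1], [0, 0, 0], 1], [[0, 0, 0], [0, 0, 0], 1], [[0, 0, 0], [0, 0, 0], 1]]}}

```text
time: 21.02
eef_pos: [576.8, 255.8, 132.7]
eef_rot: [-3.141, -0.0, 2.135]
contact_force: [-3.6, -0.3, 3.3]
gripper_width: 24.5
grasp_force: 35.0
```

{"op": "apply_moves", "data": {"targets": [[[0, 0, -0.1], [0, 0, 0], 1], [[0, 0, 0], [0, 0, 0], 1], [[0, 0, 0], [0, 0, 0], 1]]}}

```text
time: 21.4
eef_pos: [576.9, 255.8, 132.2]
eef_rot: [-3.141, -0.001, 2.135]
contact_force: [-4.7, -0.4, 7.2]
gripper_width: 24.0
grasp_force: 35.0
```

Run:
```python
from h import *
s=read_state();print(s["eef_pos"],s["contact_force"])
a=capture("scene");b=capture("side");w=capture("wrist"); np.savez("w6.npz",**w)
def f(d,P,h,s):
    x,y=proj(d,P)[0].astype(int); return cv2.resize(cv2.copyMakeBorder(d["image"],h,h,h,h,0)[y:y+2*h,x:x+2*h],(s,s),interpolation=2)
P=[574,255,125]
cv2.imwrite("pics/p6.png",np.hstack([f(a,P,25,260),f(b,P,25,260),f(w,P,100,260)]))
```

```text
[576.86718698 255.79878394 132.21506647] [-4.65886739 -0.43035752  7.24816635]
```

View pics/p6.png

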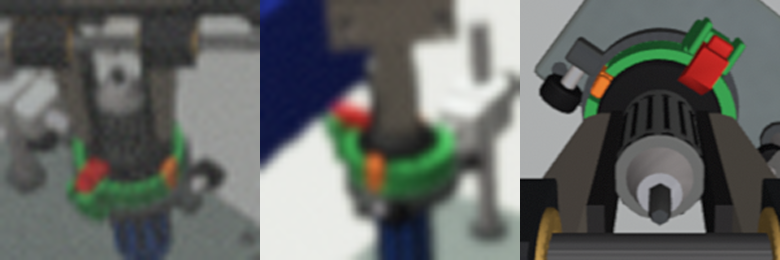

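The flange sits in the collar, the lug is in its notch and the red catch lies over the flange. I'll give one more gentle press, then release.

{"op": "apply_moves", "data": {"targets": [[[-0.05, 0, -0.15], [0, 0, 0], 1], [[0, 0, 0], [0, 0, 0], 1], [[0, 0, 0], [0, 0, 0], 1]]}}

```text
time: 21.92
eef_pos: [576.7, 255.9, 131.7]
eef_rot: [3.141, -0.0, 2.135]
contact_force: [-6.1, -0.7, 10.6]
gripper_width: 24.6
grasp_force: 35.0
```

{"op": "apply_moves", "data": {"targets": [[[0, 0, 0.35], [0, 0, 0], 1], [[0, 0, 0], [0, 0, 0], 2.6], [[0, 0, 0], [0, 0, 0], 3.2], [[0, 0, 0], [0, 0, 0], 4], [[0, 0, 0], [0, 0, 0], 4.4], [[0, 0, 0], [0, 0, 0], 4.4], [[0, 0, 0], [0, 0, 0], 4.4]]}}

```text
time: 22.8
eef_pos: [576.6, 255.6, 133.4]
eef_rot: [3.142, 0.0, 2.135]
contact_force: [-0.8, 0.5, -0.9]
gripper_width: 44.1
grasp_force: 0.0
```

Released. I'll raise the gripper clear and check.

{"op": "apply_moves", "data": {"targets": [[[0, 0, 1], [0, 0, 0], 5], [[0, 0, 2], [0, 0, 0], 5], [[0, 0, 3], [0, 0, 0], 5], [[0, 0, 4], [0, 0, 0], 5], [[0, 0, 4], [0, 0, 0], 5], [[0, 0, 2], [0, 0, 0], 5], [[0, 0, 0], [0, 0, 0], 5], [[0, 0, 0], [0, 0, 0], 5]]}}

```text
time: 23.8
eef_pos: [575.9, 255.4, 291.5]
eef_rot: [-3.139, -0.001, 2.135]
contact_force: [-0.5, -0.5, 0.1]
gripper_width: 50.0
grasp_force: 0.0
```

Run:
```python
from h import *
w=capture("wrist");a=capture("scene");b=capture("side")
pts("wrist",["driver_head","driver_grip","collar_nominal"]);pts("scene",["driver_mid","driver_head","driver_grip"]);pts("side",["driver_mid","driver_head","driver_grip"])
def f(d,P,h,s):
    x,y=proj(d,P)[0].astype(int); return cv2.resize(cv2.copyMakeBorder(d["image"],h,h,h,h,0)[y:y+2*h,x:x+2*h],(s,s),interpolation=2)
P=[574,255,125]
cv2.imwrite("pics/p7.png",np.hstack([f(a,P,25,260),f(b,P,25,260),f(w,P,60,260)]))
```

```text
wrist driver_head [(0.64, [573.6, 256.9, 114.9])]
wrist driver_grip [(0.78, [577.1, 256.5, 152.8])]
wrist collar_nominal []
scene driver_mid [(0.91, [654.9, -78.8, 110.7]), (0.88, [579.0, 254.6, 99.1])]
scene driver_head [(0.83, [656.0, -74.4, 140.5]), (0.76, [572.0, 261.0, 114.0])]
scene driver_grip [(0.63, [654.7, -73.2, 187.7]), (0.61, [575.5, 260.3, 151.4])]
side driver_mid [(0.69, [579.0, 255.2, 95.8]), (0.63, [653.8, -76.8, 114.2])]
side driver_head [(0.79, [654.2, -75.2, 136.1]), (0.6, [577.2, 254.5, 109.5])]
side driver_grip [(0.62, [578.7, 253.3, 147.6]), (0.6, [654.3, -80.4, 189.6])]
```

View pics/p7.png

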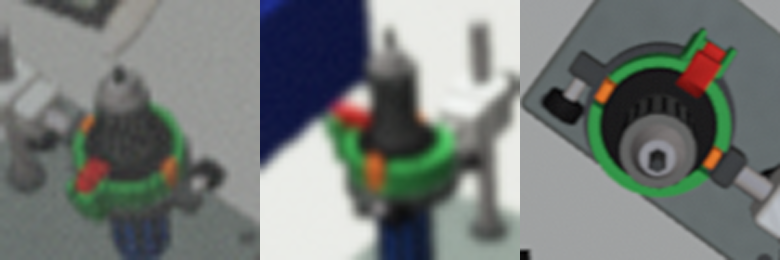

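The driver hangs upright in the collar with both lugs in the notches, the red catch over the flange and the gripper clear of it.

```bash
python3 -c "
from station import *
print(hand_in())"
```

```text
the job is handed in; nothing more can be done
None
```

The small driver is in the green collar and let go of, with both lugs in the notches and the red catch over its flange as far as the pictures show; I handed the job in at about 24 s of robot time, and no verdict came back.

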